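# Lid the teapot, then find which way the vacuum jug opens and hold its stopper off

## Task

I am about to pour the tea over into the vacuum jug: first put the lid on the teapot, knob up and sitting fully home in the mouth, and let go of it. Then open the jug: its quarter-turn stopper may unscrew either clockwise or anticlockwise, so try it one way, and if it soon stops turn it the other way until it is free, then lift it off and do not put it down. Finish with the stopper still gripped and held up in the air, no lower than the jug's mouth and 15 cm or more to one side of it, touching nothing but the gripper; leave the pot, the jug and the other crockery standing where they are.

Things in the scene. Friction and masses are not known exactly. Their poses are not given: they have to be found in the camera images.
- teapot: Low brown clay teapot, loose, 0.8 kg, 88 mm high, belly 148 mm across. Origin: centre of its underside; z up; the spout points along its -x (reaching 120 mm from the axis), the handle along +x (116 mm); both stay below the rim.
- teapot_mouth (a point): Centre of the teapot's round mouth, level with its flat rim, 88 mm above the pot's origin; clear opening 72 mm, rim 84 mm across outside.
- lid: Brown clay teapot lid, 0.15 kg, on the table knob up. Origin: centre of the underside of its locating rim; z up. Locating rim 66 mm across, z 0 to 10 mm (goes into the mouth); plate 88 mm across, z 10 to 16 mm (rests on the pot's rim); low dome to z 22 mm; knob 20 mm across, z 22 to 46 mm. Fully home its origin is 78 mm above the pot's origin, on the pot's axis.
- jug: Steel vacuum jug with a heavy rubber foot: it stands fast on the table. 124 mm across, 190 mm high to the rim of its mouth, upright. Origin: centre of its underside. Black handle along its +x, reaching 107 mm from the axis, top at 185 mm; short pouring lip along -x.
- jug_mouth (a point): Centre of the jug's mouth, level with its rim, 190 mm above the table. Closed, two ledges in the neck hold the stopper's lugs down (2 mm of play upwards).
- stopper: Black stopper of the jug, 0.11 kg. Origin: on its axis at the underside of its flange (at the jug's mouth when closed); z up. Flange 88 mm across, z 0 to 7 mm; plug 47 mm across reaching down to z -30 mm, with two lugs along its y, 65 mm over their tips. Turns easily (only its own weight rubs), does not rise as it turns.
- stopper_grip (a point): Centre of the stopper's round ribbed grip (46 mm across, 34 mm high, stopper z 7 to 41 mm; take it here), 30 mm above the stopper's origin. Turned the right way, 55 to 70 degrees free it to lift straight out (61 is best; end stop at about 73); the wrong way it stops after 10 to 17 degrees and stays locked. The right way differs from start to start and cannot be seen.
- cup: White mug 74 mm across, 65 mm high, standing on the saucer. A bystander. Origin: centre of its underside.
- saucer: White saucer, 140 mm across, 18 mm high, on the table outside the tea things on the robot's left. A bystander. Origin: centre of its underside.
- creamer: White milk jug 64 mm across, 75 mm high, on the robot's right. A bystander. Origin: centre of its underside.
- sugar_bowl: White lidded sugar bowl 92 mm across, 82 mm high, beyond the lid. A bystander. Origin: centre of its underside.
Mind the look-alikes: they are no part of the job. Leave any pink look-alike of the teapot alone. What is shaped like the lid but orange is not meant.

How it is judged:
By the outcome, as a careful person would: the job done as asked, in the order asked, and still so for the second after the job is handed in, while the arm keeps its last pose, push and grip.
It also fails if it takes over 64 s, if anything falls off the work surface, if the arm or the gripper's body presses on something with over 40 N, if the wrist force passes 120 N, or if a joint passes its speed limit or range.

## Robot

A 6-joint arm with a two-finger parallel gripper is mounted at the origin on the work surface. World frame = base frame: x ahead of the robot, y to its left, z up, the work surface at z = 0. Lengths are in m, angles in rad, forces in N, time in s.
With the tool pointing down it reaches from about 0.35 to 0.95 m from the base axis. Payload 17.4 kg.
Tool frame: the origin (TCP) lies between the finger pads; the fingertips stand 11 mm ahead of it and the grasp point (between the pads) lies 8 mm behind it; z points along the fingers, y is the line along which they close (so a half turn about z gives the same grasp; the last joint's range is limited). The gripper opens to 93 mm and grips with 3 to 60 N. Pads are 15 mm wide; open, the fingers measure 128 mm over their backs; the gripper's body (75 mm by 188 mm) begins 65 mm behind the grasp point.
Start: joints at [-1.28, 0.116, 1.442, -0, 1.584, -0.038], TCP at [0.218, -0.639, 0.23] pointing down, gripper open.
Joint ranges: [-2.83, 2.83], [-0.83, 2.19], [0.07, 2.5], [-1.14, 4.28], [0.01, 3], [-2.97, 2.97]. Speed limits (rad/s): [1.89, 1.89, 2.22, 3.14, 3.14, 3.14].

## Interface

Orientations are given as a rotation vector (axis times angle).
In Python, from station import ctrl gives the robot as it stands.
- The arm moves only by the shell command python3 -m inch 'ROWS' [FORCE]. ROWS is a JSON object of lists of equal length, an entry for each row: "twist": the turn, a rotation vector about the tool's x, y, z normalised to -1 to 1, where 1 is pi rad, a list of three; "slide": the shift along the tool's x, y, z normalised to -1 to 1, where 1 is 0.6 m, a list of three; "gripper": the gripper's target within -1 to 1 (shut at 1, half-way at 0, fully open at -1). A call has 1 to 8 rows; each row is the pose to reach, as a shift and turn from the pose commanded when the call began, along the tool's axes at that moment, turning the shorter way round; what a row does not reach only later rows make up. A row lasts 1/12 s, in which the tool goes at most 41.7 mm and 7.16 degrees, less where a joint would pass 70% of its speed; a pose out of reach is approached as far as the arm can. A call with a number of a shift or a turn outside -1 to 1 is refused whole. A call with a gripper value outside its range is refused whole. The fingers move at their own pace and stop on an object; FORCE is the grip in N (left out, the last holds). Time passes only in rows, so rows that repeat a pose let the fingers close. It gives the time, the measured TCP pose, the force, the opening and the grip force at its end, in the units of the state.
- ctrl.sense(): the state, without advancing time (a new reading comes with each control period).
- ctrl.read_camera(name): name is "side" or "top"; returns the picture (420x560x3 uint8, red, green, blue); there is no depth.
- ctrl.camera_params(name): a dict with "fx", "fy", "cx", "cy" (pixels), "distortion" ([k1, k2, p1, p2, k3] as OpenCV has them; the pictures are not rectified), "R" (3x3) and "t" (3): a world point X has camera coordinates R X + t. Camera axes: x right, y down, z forward; pixel columns grow to the right and rows downward; lengths in m; the calibration is good to about 2 mm. A picture is of the moment at which its call begins. camera_params takes no time and is no camera call.
- ctrl.job_done(): hands the job in; it is judged then, once.
The state is a dict: "time": time; "qpos": joint angles; "qvel": joint speeds; "joint_efforts": joint torques, N m; "tcp_pos": TCP position; "eef_rot": TCP orientation; "wrist_force": force on the tool from outside, world axes, zero at the start; "wrist_torque": the same for the moment, N m; "gripper_width": opening from 0.0 (shut) to 1.0 (fully open); "gripper_force": force on a finger pad.
Only numpy, scipy, OpenCV 4.12 (cv2) and the standard library are available. Lean on these libraries where they do the work, as an engineer would, in place of code of your own. Each camera call takes 0.05 s, during which the arm holds its last target. There are 200 camera calls.

## Working session

There is one attempt and no reset: what is moved stays moved. The work goes in short steps, Python scripts to look and compute and a shell command to move; the robot and the scene stay as the last step left them, time stands still between calls to the robot, and variables do not carry over. Pictures are saved under pics/ and viewed, at most 10 in all, crops included, and the job is handed in when it is done.

```bash
mkdir -p pics; ls
python3 - <<'E'
from station import ctrl
import cv2,json
s=ctrl.sense()
print(s)
for n in("top","side"):
    cv2.imwrite(f"pics/{n}0.png",ctrl.read_camera(n)[:,:,::-1]); p=ctrl.camera_params(n); print(n,p)
E
```

```text
pics
{'time': 0.0, 'qpos': array([-1.27978503e+00,  1.16454104e-01,  1.44228442e+00, -3.20723543e-05,
        1.58400092e+00, -3.77887746e-02]), 'qvel': array([ 0.00049778, -0.00063706,  0.00198722, -0.00187879, -0.0014064 ,
       -0.00074469]), 'joint_efforts': array([-3.43579515e-03, -7.21266246e+01, -6.22605944e+01,  7.77877355e-02,
        2.38521968e-02, -1.62744213e-04]), 'tcp_pos': array([ 0.2178942 , -0.63864936,  0.22891478]), 'eef_rot': array([-3.09811550e+00, -5.13968423e-01,  2.77338261e-04]), 'wrist_force': array([-0.41878168, -0.31786759, -0.25271208]), 'wrist_torque': array([-0.07278947,  0.04253847, -0.01440518]), 'gripper_force': 0.0, 'gripper_width': 0.9974793375444275}
top {'fx': 436.16550550436585, 'fy': 436.16550550436585, 'cx': 270.5745991370222, 'cy': 213.67033912284032, 'distortion': array([-0.06150414,  0.        ,  0.        ,  0.        ,  0.        ]), 'R': array([[ 0.00640447, -0.9999757 , -0.0027552 ],
       [-0.996159  , -0.00613936, -0.08734732],
       [ 0.08732828,  0.00330404, -0.99617411]]), 't': array([-0.03055538,  0.5336682 ,  1.28228597])}
side {'fx': 465.7152833642745, 'fy': 465.7152833642745, 'cx': 280.56553655066375, 'cy': 209.6430357592541, 'distortion': array([-0.04514642,  0.        ,  0.        ,  0.        ,  0.        ]), 'R': array([[-0.89225771, -0.45146824, -0.00725287],
       [-0.34311004,  0.68837118, -0.63907794],
       [ 0.29351606, -0.56773369, -0.76910778]]), 't': array([0.4539975 , 0.26978397, 1.47661845])}
```

View pics/top0.png

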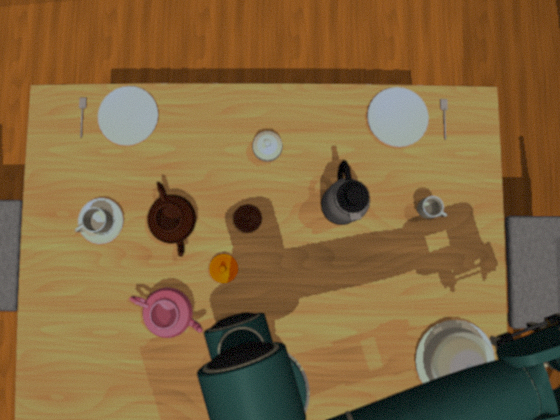

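View pics/side0.png

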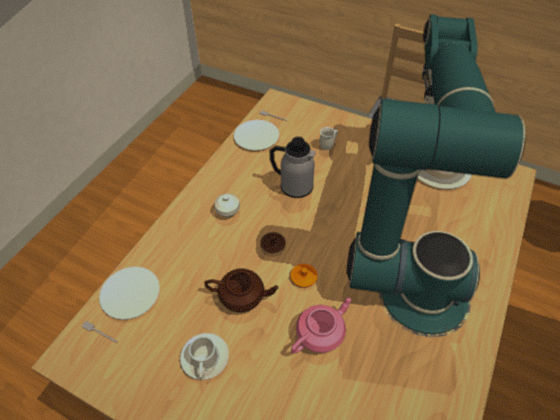

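Top view: teapot at (172,218), lid (247,218), jug with stopper (350,195), orange lid (223,268), pink pot (167,313). Side view: teapot (241,290), lid (272,243), jug (298,170). Next I zoom in on these.

```bash
cat > h.py <<'E'
import numpy as np, cv2
from station import ctrl
def plane(n,uv,z):
    p=ctrl.camera_params(n);K=np.array([[p['fx'],0,p['cx']],[0,p['fy'],p['cy']],[0,0,1]])
    q=cv2.undistortPoints(np.array(uv,float).reshape(-1,1,2),K,p['distortion']).reshape(-1,2)
    d=np.c_[q,np.ones(len(q))]@p['R']; c=-p['R'].T@p['t']
    return c+d*((z-c[2])/d[:,2])[:,None]
def pix(n,X):
    p=ctrl.camera_params(n);K=np.array([[p['fx'],0,p['cx']],[0,p['fy'],p['cy']],[0,0,1]])
    return cv2.projectPoints(np.array(X,float).reshape(-1,1,3),cv2.Rodrigues(p['R'])[0],p['t'],K,p['distortion'])[0].reshape(-1,2)
E
python3 - <<'E'
import cv2,numpy as np
t=cv2.imread('pics/top0.png');s=cv2.imread('pics/side0.png')
def c(i,x,y,w=80,h=60):
    o=cv2.resize(i[y:y+h,x:x+w],(400,300),interpolation=cv2.INTER_CUBIC)
    return np.clip(o.astype(float)*1.5,0,255).astype(np.uint8)
cv2.imwrite('pics/z1.png',np.vstack([np.hstack([c(t,135,185),c(t,310,170)]),np.hstack([c(t,207,190),c(s,200,260)])]))
E
```

```text
(no output)
```

View pics/z1.png

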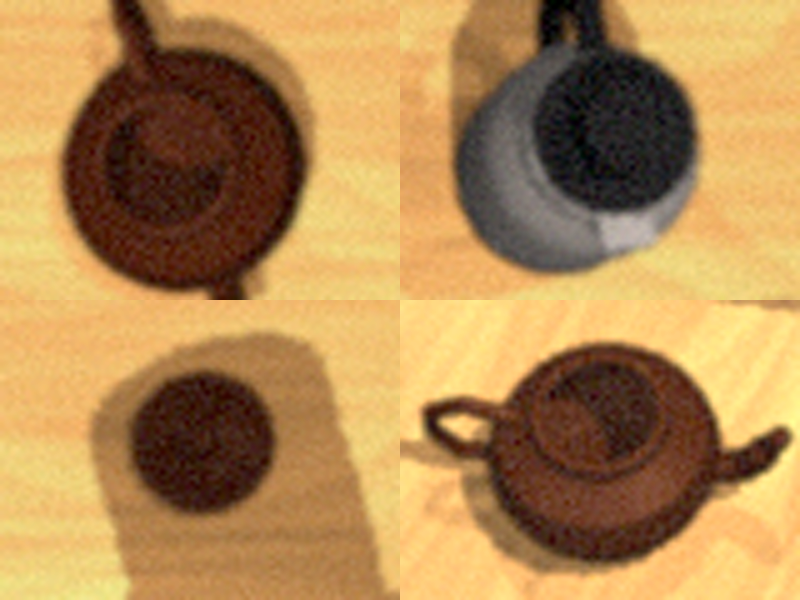

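Mouth opening at about (168.7,216.8) top and (238.8,283.6) side; lid centre (247.4,218.4); stopper flange centre (353,196). Spout and handle are clear of the approach.

Run:
```python
from h import *
t=cv2.imread('pics/top0.png');s=cv2.imread('pics/side0.png')
def blob(i,x0,x1,y0,y1,th):
    g=i[y0:y1,x0:x1].max(2); m=(cv2.GaussianBlur(g,(3,3),0)<th).astype(np.uint8)
    n,l,st,c=cv2.connectedComponentsWithStats(m); k=1+np.argmax(st[1:,4]); 
    cnt=max(cv2.findContours((l==k).astype(np.uint8),0,1)[0],key=cv2.contourArea)
    e=cv2.fitEllipse(cnt); print(st[k],c[k]+[x0,y0],e[0][0]+x0,e[0][1]+y0,e[1])
    return c[k]+[x0,y0]
a=blob(t,225,270,195,240,75); print('lid top',plane('top',a,.014))
a=blob(s,250,295,222,262,75); print('lid side',plane('side',a,.018))
print('mouth',plane('top',(168.5,216.6),.088),plane('side',(238.6,283.4),.088))
print('pot belly',plane('top',(171.8,218.6),.045))
print('stopper',plane('top',(352.8,195.8),.197))
j=plane('top',(430,207),.07);print('creamer',j)
# handle/spout tips
print('tips',plane('top',[(160,185),(181,252)],.07))
print('lid px for est in side',pix('side',plane('top',(352.8,195.8),.197)))
```

```text
[  8   9  29  29 637] [246.97488226 218.08634223] 246.9565200805664 218.09526252746582 (27.300336837768555, 27.961061477661133)
lid top [[0.52087086 0.04385164 0.014     ]]
[ 11  11  24  20 392] [272.375      242.55102041] 272.3792419433594 242.53020858764648 (19.57770347595215, 23.533275604248047)
lid side [[0.51693671 0.04556728 0.018     ]]
mouth [[0.51798899 0.26387945 0.088     ]] [[0.51377273 0.26994216 0.088     ]]
pot belly [[0.51554473 0.26418636 0.045     ]]
stopper [[ 0.56672133 -0.24188573  0.197     ]]
creamer [[ 0.55210993 -0.49134689  0.07      ]]
tips [[0.61172387 0.2957407  0.07      ]
 [0.41758039 0.22939169 0.07      ]]
lid px for est in side [[296.59562158 147.62945628]]
```

```bash
cat > go.py <<'E'
import sys
from h import *
from scipy.spatial.transform import Rotation as R
s=ctrl.sense();T=R.from_rotvec(s['eef_rot']);t=np.array(sys.argv[1:4],float)
print('t',s['time'],'tcp',s['tcp_pos'].round(4),'slide',(T.inv().apply(t-s['tcp_pos'])/.6).round(4),
 'tool x',T.as_matrix()[:,0].round(3),'z',T.as_matrix()[:,2].round(4),'F',s['wrist_force'].round(1),'w',round(s['gripper_width']*93,1),'q',s['qpos'].round(2))
E
python3 -m inch '{"twist":[[0,0,0],[0,0,0],[0,0,0],[0,0,0],[0,0,0],[0,0,0],[0,0,0],[0,0,0]],"slide":[[0,0,-0.06],[0,0,-0.12],[0,0,-0.19],[0.1,-0.1,-0.19],[0.2,-0.2,-0.19],[0.3,-0.3,-0.19],[0.3,-0.3,-0.19],[0.3,-0.3,-0.19]],"gripper":[-1,-1,-1,-1,-1,-1,-1,-1]}'; python3 go.py 0.52 0.0445 0.2
```

```text
time: 0.77
tcp_pos: [0.3101, -0.45, 0.3432]
eef_rot: [-3.099, -0.513, 0.0]
wrist_force: [0.7, 0.7, 0.6]
gripper_width: 0.998
gripper_force: 0.0
t 0.7667 tcp [ 0.3101 -0.45    0.3432] slide [ 0.5969 -0.6673  0.2389] tool x [ 0.947  0.322 -0.   ] z [-2.e-04  4.e-04 -1.e+00] F [0.7 0.7 0.6] w 92.8 q [-1.01 -0.17  1.54  0.    1.77  0.23]
```

```bash
Z='x'; python3 -m inch '{"twist":[[0,0,0],[0,0,0],[0,0,0],[0,0,0],[0,0,0],[0,0,0],[0,0,0],[0,0,0]],"slide":[[0.6,-0.667,0],[0.6,-0.667,0],[0.6,-0.667,0],[0.6,-0.667,0],[0.6,-0.667,0],[0.6,-0.667,0],[0.6,-0.667,0],[0.6,-0.667,0]],"gripper":[-1,-1,-1,-1,-1,-1,-1,-1]}' >/dev/null; python3 go.py 0.52 0.0445 0.12
```

```text
t 1.4333 tcp [ 0.4409 -0.1433  0.3436] slide [ 0.2257 -0.2538  0.3727] tool x [0.947 0.323 0.   ] z [ 3.e-04 -1.e-04 -1.e+00] F [-0.  -0.8  0.1] w 92.9 q [-0.37 -0.35  1.69  0.    1.81  0.87]
```

```bash
python3 -m inch '{"twist":[[0,0,0],[0,0,0],[0,0,0],[0,0,0],[0,0,0],[0,0,0],[0,0,0],[0,0,0]],"slide":[[0.226,-0.254,0],[0.226,-0.254,0],[0.226,-0.254,0],[0.226,-0.254,0],[0.226,-0.254,0],[0.226,-0.254,0.1],[0.226,-0.254,0.2],[0.226,-0.254,0.2]],"gripper":[-0.1,-0.1,-0.1,-0.1,-0.1,-0.1,-0.1,-0.1]}' >/dev/null; python3 -m inch '{"twist":[[0,0,0],[0,0,0],[0,0,0],[0,0,0],[0,0,0]],"slide":[[0,0,0.05],[0,0,0.1],[0,0,0.17],[0,0,0.17],[0,0,0.17]],"gripper":[-0.1,-0.1,-0.1,-0.1,-0.1]}' >/dev/null; python3 go.py 0.52 0.0445 0.036
python3 - <<'E'
from h import *
t=ctrl.read_camera('top')[:,:,::-1];s=ctrl.read_camera('side')[:,:,::-1]
p=ctrl.sense()['tcp_pos'];x,y=pix('side',[p])[0].astype(int);print(x,y)
def c(i,x,y,w=80,h=120): return cv2.convertScaleAbs(cv2.resize(i[y:y+h,x:x+w],(400,600),interpolation=2),alpha=1.5)
cv2.imwrite('pics/l1.png',np.hstack([c(s,x-40,y-60),c(t,207,160)]))
E
```

```text
t 2.5167 tcp [0.519  0.0427 0.1207] slide [ 0.0031 -0.0022  0.1411] tool x [ 0.946  0.323 -0.003] z [-3.6e-03 -1.0e-04 -1.0e+00] F [0.  0.8 1.8] w 51.0 q [ 0.03 -0.17  1.9   0.    1.42  1.28]
271 222
```

View pics/l1.png

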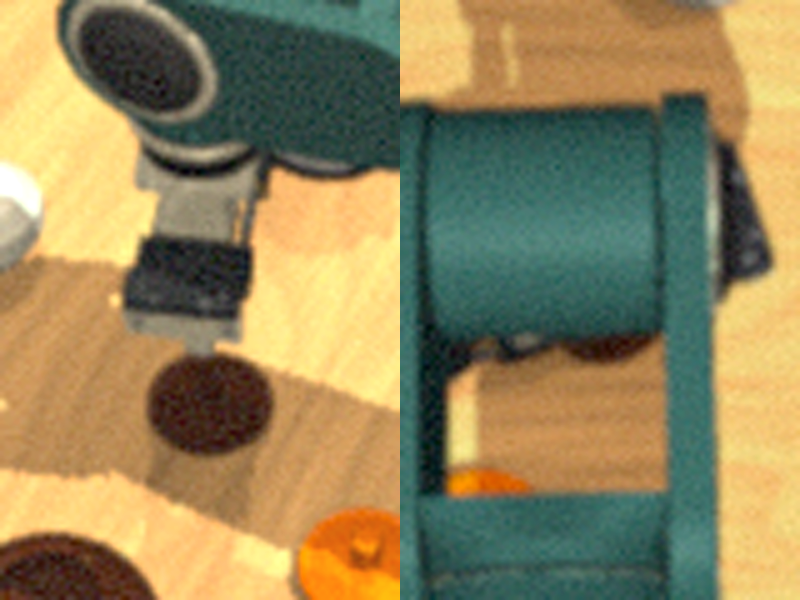

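The gripper is over the lid, with the lid clear at side (271,240) and the fingers straddling it. I'll lower and grip.

```bash
python3 -m inch '{"twist":[[0,0,0],[0,0,0],[0,0,0],[0,0,0],[0,0,0],[0,0,0]],"slide":[[0.002,-0.002,0.05],[0.002,-0.002,0.1],[0.002,-0.002,0.12],[0.002,-0.002,0.138],[0.002,-0.002,0.138],[0.002,-0.002,0.138]],"gripper":[-0.1,-0.1,-0.1,-0.1,-0.1,-0.1]}' 15; python3 go.py 0.52 0.0445 0.036
```

```text
time: 3.12
tcp_pos: [0.5214, 0.0442, 0.0403]
eef_rot: [3.099, 0.514, 0.002]
wrist_force: [-0.5, -0.1, 1.1]
gripper_width: 0.548
gripper_force: 0.0
t 3.1167 tcp [0.5214 0.0442 0.0403] slide [-0.002  -0.0012  0.0072] tool x [0.946 0.323 0.001] z [ 0.0012  0.     -1.    ] F [-0.5 -0.1  1.1] w 51.0 q [ 0.04 -0.1   1.97 -0.    1.27  1.28]
```

```bash
python3 -m inch '{"twist":[[0,0,0],[0,0,0],[0,0,0],[0,0,0],[0,0,0],[0,0,0],[0,0,0],[0,0,0]],"slide":[[-0.002,-0.001,0.007],[-0.002,-0.001,0.007],[-0.002,-0.001,0.007],[-0.002,-0.001,0.007],[-0.002,-0.001,0.007],[-0.002,-0.001,0.007],[-0.002,-0.001,0.007],[-0.002,-0.001,0.007]],"gripper":[-0.1,-0.1,1,1,1,1,1,1]}' 15; python3 go.py 0.516 0.266 0.200
```

```text
time: 3.78
tcp_pos: [0.5194, 0.0443, 0.0348]
eef_rot: [3.099, 0.514, 0.0]
wrist_force: [-0.5, -0.8, 0.6]
gripper_width: 0.207
gripper_force: 15.0
t 3.7833 tcp [0.5194 0.0443 0.0348] slide [ 0.114  -0.3514 -0.2755] tool x [0.946 0.323 0.   ] z [ 2.e-04 -1.e-04 -1.e+00] F [-0.5 -0.8  0.6] w 19.3 q [ 0.04 -0.1   1.98 -0.    1.26  1.28]
```

```bash
python3 -m inch '{"twist":[[0,0,0],[0,0,0],[0,0,0],[0,0,0],[0,0,0],[0,0,0],[0,0,0],[0,0,0]],"slide":[[0,0,-0.05],[0,0,-0.1],[0,0,-0.16],[0,0,-0.22],[0,0,-0.276],[0.02,-0.06,-0.276],[0.04,-0.12,-0.276],[0.06,-0.18,-0.276]],"gripper":[1,1,1,1,1,1,1,1]}'>/dev/null; python3 -m inch '{"twist":[[0,0,0],[0,0,0],[0,0,0],[0,0,0],[0,0,0],[0,0,0],[0,0,0],[0,0,0]],"slide":[[0.02,-0.06,0],[0.04,-0.12,0],[0.056,-0.171,0],[0.056,-0.171,0],[0.056,-0.171,0],[0.056,-0.171,0],[0.056,-0.171,0.04],[0.056,-0.171,0.06]],"gripper":[1,1,1,1,1,1,1,1]}';python3 -m inch '{"twist":[[0,0,0],[0,0,0],[0,0,0]],"slide":[[0,0,0],[0,0,0],[0,0,0]],"gripper":[1,1,1]}'>/dev/null; python3 go.py 0.516 0.266 0.1128
python3 - <<'E'
from h import *
t=ctrl.read_camera('top')[:,:,::-1];s=ctrl.read_camera('side')[:,:,::-1]
cv2.imwrite('pics/t2.png',t);cv2.imwrite('pics/s2.png',s)
p=ctrl.sense()['tcp_pos'];x,y=pix('side',[p])[0].astype(int);print(x,y)
def c(i,x,y,w=80,h=120): return cv2.convertScaleAbs(cv2.resize(i[y:y+h,x:x+w],(400,600),interpolation=2),alpha=1.8)
print('crop',x-40,y-50)
cv2.imwrite('pics/l2.png',np.hstack([c(s,x-40,y-50),c(t,130,160)]))
E
```

```text
time: 5.12
tcp_pos: [0.5171, 0.265, 0.1627]
eef_rot: [3.099, 0.512, -0.001]
wrist_force: [-0.1, -0.3, -3.8]
gripper_width: 0.206
gripper_force: 15.0
t 5.3667 tcp [0.5175 0.2658 0.1651] slide [-0.0023 -0.0012  0.0871] tool x [0.947 0.322 0.001] z [ 6.e-04  3.e-04 -1.e+00] F [ 0.6 -0.5 -1.4] w 19.7 q [ 0.43 -0.06  1.73 -0.    1.47  1.67]
236 268
crop 196 218
```

View pics/l2.png

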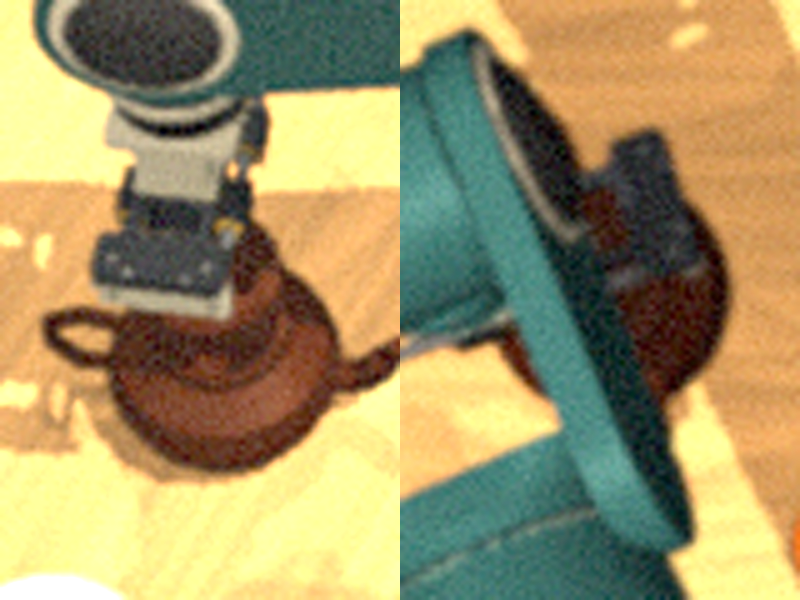

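The side view shows the lid held level just above the mouth; the arm hides it from the top camera. I'll descend slowly and feel for contact.

```bash
python3 -m inch '{"twist":[[0,0,0],[0,0,0],[0,0,0],[0,0,0],[0,0,0],[0,0,0]],"slide":[[-0.0023,-0.001,0.03],[-0.0023,-0.001,0.05],[-0.0023,-0.001,0.063],[-0.0023,-0.001,0.063],[-0.0023,-0.001,0.063],[-0.0023,-0.001,0.063]],"gripper":[1,1,1,1,1,1]}'>/dev/null; python3 go.py 0.516 0.266 0.1128;python3 -m inch '{"twist":[[0,0,0],[0,0,0],[0,0,0],[0,0,0]],"slide":[[0,0,0.005],[0,0,0.011],[0,0,0.011],[0,0,0.011]],"gripper":[1,1,1,1]}'>/dev/null; python3 go.py 0.516 0.266 0.1128
```

```text
t 5.9667 tcp [0.516  0.2664 0.1271] slide [-0.0002  0.0007  0.0239] tool x [0.946 0.323 0.001] z [ 6.e-04  2.e-04 -1.e+00] F [ 0.  -0.  -1.8] w 19.9 q [ 0.43 -0.04  1.77 -0.    1.41  1.67]
t 6.3 tcp [0.5156 0.2663 0.1197] slide [0.0005 0.0007 0.0114] tool x [ 0.946  0.323 -0.   ] z [-3.e-04 -1.e-04 -1.e+00] F [-0.2 -0.3 -1.7] w 19.7 q [ 0.43 -0.04  1.78  0.    1.4   1.67]
```

```bash
for i in 1; do python3 -m inch '{"twist":[[0,0,0],[0,0,0],[0,0,0],[0,0,0]],"slide":[[0,0,0.004],[0,0,0.008],[0,0,0.008],[0,0,0.008]],"gripper":[1,1,1,1]}'>/dev/null; python3 go.py 0.516 0.266 0.1128;python3 -m inch '{"twist":[[0,0,0],[0,0,0],[0,0,0],[0,0,0]],"slide":[[0,0,0.002],[0,0,0.004],[0,0,0.004],[0,0,0.004]],"gripper":[1,1,1,1]}'>/dev/null; python3 go.py 0.516 0.266 0.1128; done
```

```text
t 6.6333 tcp [0.5156 0.2663 0.1148] slide [0.0005 0.0006 0.0034] tool x [ 0.946  0.323 -0.   ] z [-3.e-04 -1.e-04 -1.e+00] F [ 0.9  0.5 -1.6] w 19.5 q [ 0.43 -0.03  1.79  0.    1.39  1.67]
t 6.9667 tcp [0.5157 0.2664 0.1127] slide [ 0.0002  0.0007 -0.0002] tool x [0.946 0.323 0.   ] z [ 2.e-04  1.e-04 -1.e+00] F [-0.2  0.8 -0.8] w 19.5 q [ 0.43 -0.03  1.79  0.    1.39  1.67]
```

```bash
python3 -m inch '{"twist":[[0,0,0],[0,0,0],[0,0,0]],"slide":[[0,0,0.0015],[0,0,0.0015],[0,0,0.0015]],"gripper":[1,1,1]}'; python3 -m inch '{"twist":[[0,0,0],[0,0,0],[0,0,0],[0,0,0],[0,0,0],[0,0,0],[0,0,0],[0,0,0]],"slide":[[0,0,0],[0,0,0],[0,0,0],[0,0,-0.01],[0,0,-0.06],[0,0,-0.13],[0,0,-0.2],[0,0,-0.27]],"gripper":[0.3,0.3,0.3,0,0,-0.3,-0.3,-0.5]}'>/dev/null;python3 -m inch '{"twist":[[0,0,0],[0,0,0],[0,0,0],[0,0,0],[0,0,0],[0,0,0],[0,0,0],[0,0,0]],"slide":[[0,0,-0.06],[-0.02,0.06,-0.09],[-0.04,0.12,-0.09],[-0.06,0.18,-0.09],[-0.09,0.25,-0.09],[-0.11,0.32,-0.09],[-0.13,0.39,-0.09],[-0.15,0.45,-0.09]],"gripper":[-0.5,-0.5,-0.5,-0.5,-0.5,-0.5,-0.5,-0.5]}'>/dev/null;python3 go.py .5667 -.2419 .32
python3 - <<'E'
from h import *
t=ctrl.read_camera('top')[:,:,::-1];s=ctrl.read_camera('side')[:,:,::-1]
def c(i,x,y,w=80,h=60): return cv2.convertScaleAbs(cv2.resize(i[y:y+h,x:x+w],(400,300),interpolation=2),alpha=1.8)
cv2.imwrite('pics/t3.png',t);cv2.imwrite('pics/s3.png',s)
cv2.imwrite('pics/l3.png',np.vstack([np.hstack([c(s,200,255),c(t,130,185)]),np.hstack([c(s,260,125),c(t,310,165)])]))
E
```

```text
time: 7.22
tcp_pos: [0.5158, 0.2664, 0.1126]
eef_rot: [-3.099, -0.514, -0.001]
wrist_force: [-3.4, -1.6, 6.9]
gripper_width: 0.214
gripper_force: 15.0
t 8.55 tcp [ 0.5171 -0.0159  0.3274] slide [-0.0436  0.3832  0.0124] tool x [0.946 0.323 0.001] z [ 9.e-04 -1.e-04 -1.e+00] F [ 0.5 -0.2  0.1] w 70.2 q [-0.08 -0.24  1.62 -0.    1.76  1.16]
```

View pics/l3.png

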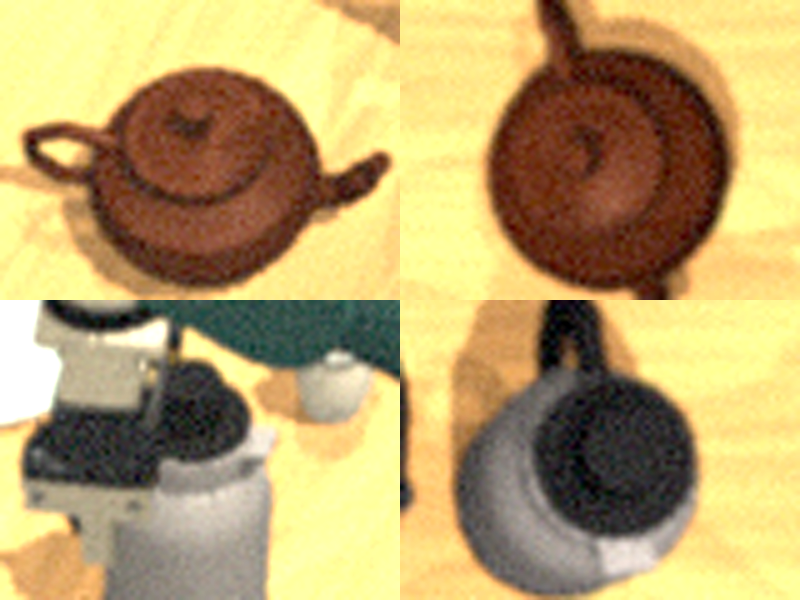

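The lid is seated level in the mouth, seen in both views, and the 7 N push confirmed it. The stopper centre is at top (352,196), unchanged. Moving over it.

```bash
python3 -m inch '{"twist":[[0,0,0],[0,0,0],[0,0,0],[0,0,0],[0,0,0],[0,0,0],[0,0,0],[0,0,0]],"slide":[[-0.044,0.383,0],[-0.044,0.383,0],[-0.044,0.383,0],[-0.044,0.383,0],[-0.044,0.383,0],[-0.044,0.383,0],[-0.044,0.383,0],[-0.044,0.383,0.012]],"gripper":[-1,-1,-1,-1,-1,-1,-1,-1]}'>/dev/null;python3 -m inch '{"twist":[[0,0,0],[0,0,0],[0,0,0]],"slide":[[0,0,0],[0,0,0.02],[0,0,0.02]],"gripper":[-1,-1,-1]}'>/dev/null;python3 go.py .566 -.2413 .214
python3 - <<'E'
from h import *
s=ctrl.read_camera('side')[:,:,::-1]
cv2.imwrite('pics/s4.png',cv2.convertScaleAbs(cv2.resize(s[80:200,220:380],(800,600),interpolation=2),alpha=1.8))
print(pix('side',[[.566,-.2413,.231],[.566,-.2413,.197],[.566,-.2413,.3]]))
E
```

```text
t 9.5667 tcp [ 0.5666 -0.2387  0.3054] slide [-0.0021  0.004   0.1523] tool x [ 0.946  0.324 -0.001] z [-1.6e-03  9.0e-04 -1.0e+00] F [ 0.4 -0.2 -0.3] w 93.2 q [-0.44 -0.02  1.46  0.    1.7   0.8 ]
[[296.89798894 140.48787426]
 [296.70939779 147.79446786]
 [297.29878034 124.91766121]]
```

View pics/s4.png

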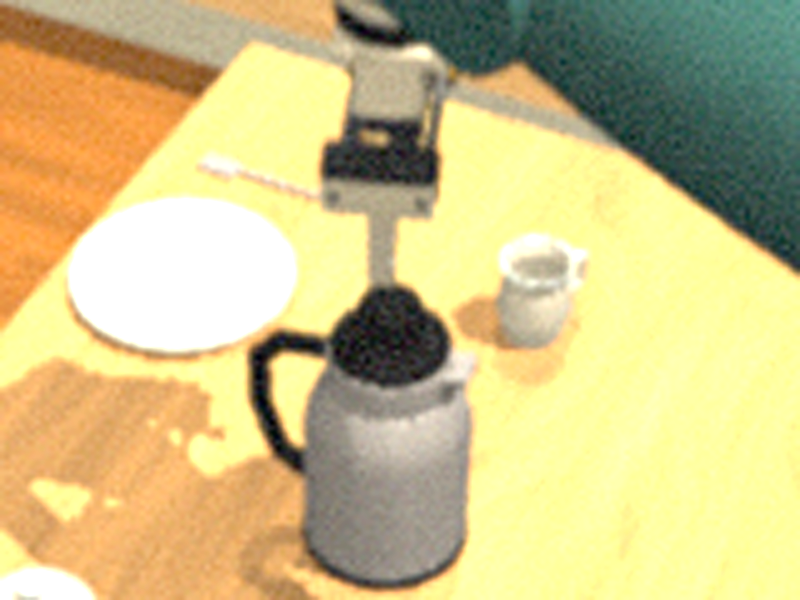

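Side view: the stopper flange is at about (298,148) and the fingers are above it, about 1 px from prediction. Good enough to descend.

```bash
python3 -m inch '{"twist":[[0,0,0],[0,0,0],[0,0,0],[0,0,0],[0,0,0],[0,0,0],[0,0,0],[0,0,0]],"slide":[[-0.004,0.004,0],[-0.004,0.004,0.04],[-0.004,0.004,0.08],[-0.004,0.004,0.11],[-0.004,0.004,0.13],[-0.004,0.004,0.148],[-0.004,0.004,0.148],[-0.004,0.004,0.148]],"gripper":[-1,-1,-1,-1,-1,-1,-1,-1]}' 25 >/dev/null; python3 go.py .565 -.242 .214
```

```text
t 10.2833 tcp [ 0.5654 -0.243   0.2193] slide [-0.0001 -0.0019  0.0088] tool x [0.946 0.323 0.   ] z [ 3.e-04 -1.e-04 -1.e+00] F [ 0.6 -0.1  0.3] w 93.2 q [-0.45 -0.01  1.59 -0.    1.56  0.79]
```

```bash
python3 -m inch '{"twist":[[0,0,0],[0,0,0],[0,0,0],[0,0,0],[0,0,0],[0,0,0],[0,0,0],[0,0,0]],"slide":[[0,-0.001,0.003],[0,-0.001,0.003],[0,-0.001,0.003],[0,-0.001,0.003],[0,-0.001,0.003],[0,-0.001,0.003],[0,-0.001,0.003],[0,-0.001,0.003]],"gripper":[-0.5,0,1,1,1,1,1,1]}' 20; python3 go.py .565 -.242 .214
```

```text
time: 10.95
tcp_pos: [0.5652, -0.2425, 0.217]
eef_rot: [3.099, 0.514, 0.0]
wrist_force: [0.1, 0.5, 0.5]
gripper_width: 0.491
gripper_force: 20.0
t 10.95 tcp [ 0.5652 -0.2425  0.217 ] slide [-0.     -0.0009  0.0049] tool x [0.946 0.323 0.   ] z [ 1.e-04 -0.e+00 -1.e+00] F [0.1 0.5 0.5] w 45.7 q [-0.45 -0.01  1.59  0.    1.56  0.8 ]
```

```bash
cat > tq.py <<'E'
from h import *
s=ctrl.sense();print(s['time'],s['tcp_pos'].round(4),'F',s['wrist_force'].round(1),'T',s['wrist_torque'].round(2),'q6',s['qpos'][5].round(3),'e6',s['joint_efforts'][5].round(2),'w',s['gripper_width'],s['eef_rot'].round(3))
E
python3 tq.py; python3 -m inch '{"twist":[[0,0,0.02],[0,0,0.04],[0,0,0.05],[0,0,0.05]],"slide":[[0,0,0],[0,0,0],[0,0,0],[0,0,0]],"gripper":[1,1,1,1]}' >/dev/null; python3 tq.py;  python3 -m inch '{"twist":[[0,0,0.02],[0,0,0.04],[0,0,0.06],[0,0,0.06]],"slide":[[0,0,0],[0,0,0],[0,0,0],[0,0,0]],"gripper":[1,1,1,1]}' >/dev/null; python3 tq.py
```

```text
10.95 [ 0.5652 -0.2425  0.217 ] F [0.1 0.5 0.5] T [0.02 0.06 0.  ] q6 0.795 e6 0.0 w 0.49141846529034505 [3.099 0.514 0.   ]
11.2833 [ 0.5649 -0.2424  0.2171] F [-5.4  0.7  2.2] T [0.21 0.82 0.1 ] q6 0.954 e6 1.25 w 0.48844646852713675 [-3.13e+00 -2.67e-01  1.00e-03]
11.6167 [ 0.5648 -0.2419  0.2172] F [-6.6  4.6  5.4] T [0.91 1.17 0.2 ] q6 1.143 e6 2.03 w 0.4946897364508723 [-3.14e+00  3.00e-02  1.00e-03]
```

```bash
python3 -m inch '{"twist":[[0,0,0],[0,0,0],[0,0,0]],"slide":[[0,0,0],[0,0,0],[0,0,0]],"gripper":[1,1,1]}' >/dev/null; python3 tq.py;  python3 -m inch '{"twist":[[0,0,0.02],[0,0,0.03],[0,0,0.03],[0,0,0.03],[0,0,0.03]],"slide":[[0,0,0],[0,0,0],[0,0,0],[0,0,0],[0,0,0]],"gripper":[1,1,1,1,1]}' >/dev/null; python3 tq.py
python3 - <<'E'
from h import *
s=ctrl.read_camera('side')[:,:,::-1];t=ctrl.read_camera('top')[:,:,::-1]
c=lambda i,x,y:cv2.convertScaleAbs(cv2.resize(i[y:y+90,x:x+60],(400,600),interpolation=2),alpha=2.5)
cv2.imwrite('pics/s5.png',np.hstack([c(s,268,100),c(t,320,150)]))
E
```

```text
11.8667 [ 0.5648 -0.242   0.2173] F [-6.6  4.6  5.6] T [0.95 1.17 0.22] q6 1.139 e6 0.21 w 0.49080223221151453 [-3.141e+00  2.300e-02  1.000e-03]
12.2833 [ 0.5651 -0.2424  0.2172] F [-4.5  2.1  5.4] T [0.42 0.75 0.25] q6 1.233 e6 0.23 w 0.48852943331812 [-3.137  0.171 -0.   ]
```

```bash
python3 -m inch '{"twist":[[0,0,-0.02],[0,0,-0.04],[0,0,-0.05],[0,0,-0.05],[0,0,-0.05],[0,0,-0.05]],"slide":[[0,0,0],[0,0,0],[0,0,0],[0,0,0],[0,0,0],[0,0,0]],"gripper":[1,1,1,1,1,1]}' >/dev/null; python3 tq.py;python3 -m inch '{"twist":[[0,0,-0.02],[0,0,-0.04],[0,0,-0.05],[0,0,-0.05],[0,0,-0.05],[0,0,-0.05]],"slide":[[0,0,0],[0,0,0],[0,0,0],[0,0,0],[0,0,0],[0,0,0]],"gripper":[1,1,1,1,1,1]}' >/dev/null; python3 tq.py
```

```text
12.8833 [ 0.5653 -0.2425  0.2169] F [1.4 0.2 2.4] T [-0.01 -0.29  0.02] q6 1.079 e6 -0.07 w 0.49186061018775135 [3.141e+00 7.200e-02 1.000e-03]
13.3833 [ 0.5652 -0.2424  0.217 ] F [-0.1  0.7  3. ] T [ 0.24 -0.12  0.01] q6 0.922 e6 0.01 w 0.48978054245318203 [-3.126 -0.316 -0.   ]
```

Turning one way built up 0.22 N·m with lateral force, and that vanished on turning back, so that way is the wrong way. Turning the other way to the end stop, then backing off 12°.

```bash
python3 -m inch '{"twist":[[0,0,-0.039],[0,0,-0.078],[0,0,-0.117],[0,0,-0.156],[0,0,-0.195],[0,0,-0.234],[0,0,-0.27],[0,0,-0.3]],"slide":[[0,0,0],[0,0,0],[0,0,0],[0,0,0],[0,0,0],[0,0,0],[0,0,0],[0,0,0]],"gripper":[1,1,1,1,1,1,1,1]}' >/dev/null; python3 tq.py;python3 -m inch '{"twist":[[0,0,0],[0,0,-0.03],[0,0,-0.03],[0,0,-0.03]],"slide":[[0,0,0],[0,0,0],[0,0,0],[0,0,0]],"gripper":[1,1,1,1]}' >/dev/null; python3 tq.py
python3 -m inch '{"twist":[[0,0,-0.03],[0,0,-0.05],[0,0,-0.05],[0,0,-0.05]],"slide":[[0,0,0],[0,0,0],[0,0,0],[0,0,0]],"gripper":[1,1,1,1]}' >/dev/null; python3 tq.py;python3 -m inch '{"twist":[[0,0,-0.03],[0,0,-0.05],[0,0,-0.05],[0,0,-0.05]],"slide":[[0,0,0],[0,0,0],[0,0,0],[0,0,0]],"gripper":[1,1,1,1]}' >/dev/null; python3 tq.py
```

```text
14.05 [ 0.5648 -0.2415  0.217 ] F [-6.6  9.   4.6] T [ 1.66  0.88 -0.32] q6 -0.026 e6 2.11 w 0.4927597239983099 [-2.634 -1.708 -0.   ]
14.3833 [ 0.5651 -0.2415  0.2169] F [-2.4  8.1  4.2] T [ 1.47  0.25 -0.02] q6 -0.115 e6 -0.59 w 0.4915819663552816 [-2.556e+00 -1.824e+00 -1.000e-03]
14.7167 [ 0.565  -0.2416  0.217 ] F [-3.4  8.7  4.7] T [ 1.44  0.33 -0.14] q6 -0.272 e6 -0.55 w 0.49304893874110145 [-2.405e+00 -2.019e+00 -1.000e-03]
15.05 [ 0.565  -0.2422  0.2169] F [-2.6  5.   4. ] T [ 0.75  0.51 -0.2 ] q6 -0.428 e6 -0.67 w 0.49094628420839787 [-2.242 -2.2   -0.   ]
```

```bash
python3 -m inch '{"twist":[[0,0,0],[0,0,0.03],[0,0,0.067],[0,0,0.067],[0,0,0.067],[0,0,0.067]],"slide":[[0,0,0],[0,0,0],[0,0,0],[0,0,0],[0,0,0],[0,0,0]],"gripper":[1,1,1,1,1,1]}' >/dev/null; python3 tq.py;python3 -m inch '{"twist":[[0,0,0],[0,0,0],[0,0,0],[0,0,0]],"slide":[[0,0,-0.005],[0,0,-0.008],[0,0,-0.008],[0,0,-0.008]],"gripper":[1,1,1,1]}' >/dev/null; python3 tq.py
```

```text
15.55 [ 0.5651 -0.2427  0.2168] F [-0.2 -1.5 -0.5] T [-0.25  0.03 -0.04] q6 -0.222 e6 0.16 w 0.49095593139540017 [ 2.456  1.958 -0.   ]
15.8833 [ 0.5652 -0.2425  0.2218] F [-0.4 -0.2 -1.9] T [-0.04 -0.09 -0.06] q6 -0.22 e6 -0.03 w 0.4902376132155538 [2.458 1.956 0.   ]
```

```bash
python3 -m inch '{"twist":[[0,0,0],[0,0,0],[0,0,0],[0,0,0],[0,0,0],[0,0,0],[0,0,0],[0,0,0]],"slide":[[0,0,-0.015],[0,0,-0.03],[0,0,-0.05],[0,0,-0.08],[0,0,-0.11],[0,0,-0.14],[0,0,-0.17],[0,0,-0.17]],"gripper":[1,1,1,1,1,1,1,1]}' >/dev/null; python3 tq.py; python3 go.py 0.51 -0.04 0.30
```

```text
16.55 [ 0.5657 -0.2427  0.3289] F [-0.8  0.2 -0.9] T [-0.07 -0.07 -0.02] q6 -0.22 e6 0.0 w 0.4896941598325204 [2.455 1.952 0.004]
t 16.55 tcp [ 0.5657 -0.2427  0.3289] slide [ 0.3084 -0.1668  0.0469] tool x [ 0.225  0.974 -0.001] z [ 0.0053 -0.0025 -1.    ] F [-0.8  0.2 -0.9] w 45.5 q [-0.45 -0.03  1.43  0.    1.73 -0.22]
```

```bash
python3 -m inch '{"twist":[[0,0,0],[0,0,0],[0,0,0],[0,0,0],[0,0,0],[0,0,0],[0,0,0],[0,0,0]],"slide":[[0.06,-0.03,0],[0.11,-0.06,0],[0.16,-0.09,0],[0.21,-0.12,0],[0.26,-0.14,0],[0.29,-0.155,0],[0.31,-0.167,0],[0.31,-0.167,0]],"gripper":[1,1,1,1,1,1,1,1]}' >/dev/null;python3 -m inch '{"twist":[[0,0,0],[0,0,0],[0,0,0],[0,0,0],[0,0,0]],"slide":[[0,0,0],[0,0,0],[0,0,0],[0,0,0],[0,0,0]],"gripper":[1,1,1,1,1]}' >/dev/null; python3 tq.py
python3 - <<'E'
from h import *
cv2.imwrite('pics/s6.png',cv2.resize(cv2.convertScaleAbs(ctrl.read_camera('side')[60:390,150:480,::-1],alpha=1.5),(600,600)))
E
```

```text
17.6333 [ 0.5096 -0.0394  0.3235] F [ 0.8  0.1 -1.1] T [-0.01 -0.   -0.04] q6 0.101 e6 -0.01 w 0.49195912949716203 [-2.46  -1.954  0.   ]
```

View pics/s6.png

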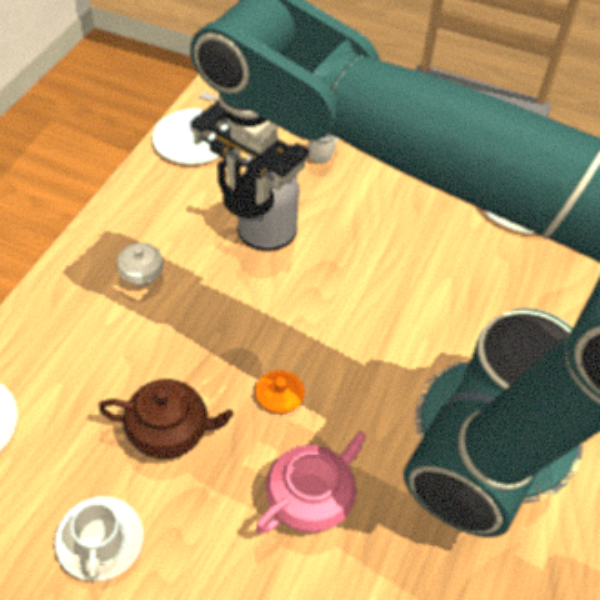

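The picture shows the stopper in the gripper at about (245,190) in the crop, up in the air. The lid sits on the brown pot at (165,415), and everything else is still standing in place. Handing in.

```bash
python3 -c "
from station import ctrl
print(ctrl.job_done())"
```

```text
the job is handed in; nothing more can be done
None
```

The lid is fully home on the teapot, and the jug's stopper is off, still gripped and held about 20 cm to the side of the jug, above its mouth; I handed the job in at about 18 s.

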